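# Refit the grounds container and start the coffee grinder

## Task

Get the coffee grinder going: take the empty grounds container and slide it into the bay in the front of the grinder until its front panel is fully home against the housing. Only then press the start button on the ledge all the way down and let it spring back up. Leave the other things on the worktop where they are.

Things in the scene. Friction and masses are not known exactly. Their poses are not given: they have to be found in the camera images.
- grinder: Black coffee grinder, 206 x 126 x 244 mm (x, y, z), fixed. Origin: centre of its underside on the worktop; z up, front faces its own -x. Front face at x = -100 mm. Ledge with the start button: top at z = 124, x -100 to -4; behind it shoulder and clear bean hopper rise to z = 244. With the container home, its origin is at x = -58, y = 0, z = 8 mm here and both frames are parallel.
- bay_mouth (a point): Centre of the front edge of the bay's floor (grinder frame x = -100, y = 0, z = 8 mm); axes as the grinder's, the bay runs to +x. Bay: 70 mm wide (y -35 to +35), 80 mm high, 88 mm deep, floor 8 mm above the worktop; over the first 16 mm slanted grey strips widen the mouth to about 77 mm.
- container: Grounds container, about 80 g: clear open-topped bin 84 x 66 x 70 mm (x, y, z). At its -x end a black front panel 90 wide x 74 high x 6 mm (x -48 to -42, z 2 to 76), wider than the bay, so it stops on its front face. Origin: centre of the bin's underside; z up, +x end (underside bevelled up 6 mm over the last 13) goes in first. Starts upright on the worktop.
- grip (a point): Middle of the container's grip: an upright black plate with a steel strip on top, 14 mm thick (y), 56 mm long (x), 44 mm high. In the container's frame: this point x = -79, y = 0, z = 50 mm; plate x -104 to -48, z 28 to 72. Axes as the container's.
- start (a joint): Travel of the start button, m: 0 = up (released), 0.007 = fully down; it springs back. About 5 N presses it fully down.
- start_top (a point): Centre of the top face of the orange start button, 34 mm across, in a steel ring on the grinder's ledge (grinder frame x = -60, y = 0 mm); pressed straight down.
- mug: Cream mug with a green band, 84 mm across without the handle, 91 mm high; origin: centre of its underside. Leave it alone.
- spoon: Steel teaspoon lying on the worktop, 130 x 27 x 11 mm, long along its x. Leave it alone.
- jar: Jar with a dark lid and grey contents, 84 mm across, 165 mm high; origin: centre of its underside. Leave it alone.

How it is judged:
By the outcome, as a careful person would: the job done as asked, in the order asked, and still so for the second after the job is handed in, with the robot touching nothing.
It also fails if it takes over 61 s, if anything falls off the work surface, if the arm or the gripper's body presses on something with over 40 N, if the wrist force passes 120 N, or if a joint passes its speed limit or range.

## Robot

A 7-joint arm with a two-finger parallel gripper is mounted at the origin on a cart in front of the work surface, level with it; the furniture and walls round the work are solid. World frame = base frame: x ahead of the robot, y to its left, z up, the work surface at z = 0. Lengths are in m, angles in degrees, forces in N, time in s.
With the tool pointing down it reaches from about 0.425 to 0.875 m from the base axis. Payload 4.7 kg.
Tool frame: the origin (TCP) lies at the very end of the fingers, on their centre line; the grasp point (between the pads) lies 19 mm behind it; z points along the fingers, y is the line along which they close (so a half turn about z gives the same grasp; the last joint's range is limited). The gripper opens to 87 mm and grips with 3 to 60 N. Pads are 19 mm wide; open, the fingers measure 117 mm over their backs; the gripper's body (75 mm by 190 mm) begins 51 mm behind the grasp point.
Start: joints at [-69.781, 18.392, -4.016, 83.108, 1.295, 78.541, -3.26], TCP at [0.216, 0.613, 0.223] pointing down, gripper open.
Joint ranges: [-163.93, 163.93], [-17.29, 119.83], [-79.2, 71.16], [3.27, 140.29], [-89.18, 269.18], [5.43, 117.66], [-154.24, 154.24]. Speed limits (degrees/s): [147.25, 147.25, 180, 180, 180, 180, 180].

## Interface

Orientations are given as [roll, pitch, yaw] about the fixed x, y, z axes, in that order (R = Rz(yaw) Ry(pitch) Rx(roll)).
In Python, from cell import get_obs, read_camera, sign_off, silhouettes gives the robot as it stands.
- The arm moves only by the tool play_rows, never from a script. Its argument "steps" is a list that holds one entry, the list of rows, each a list of 7 numbers: the shift along the tool's x, y, z in m, then the turn, a rotation vector about the tool's x, y, z in rad, then the finger opening in m, from 0 to 0.087. A call has 1 to 12 rows; each row shifts and turns the commanded pose from where the row before left it, along the tool's axes as they then stand; what a row does not reach is not made up. A row lasts 1/10 s, in which the tool goes at most 50 mm and 8.59 degrees, less where a joint would pass 70% of its speed; a pose out of reach is approached as far as the arm can. A call is refused whole if a number of a shift passes 0.05 or a number of a turn 0.15, either way. A call with a gripper value outside its range is refused whole. The fingers move at their own pace and stop on an object; "force" is the grip in N (left out, the last holds). Time passes only in rows, so rows that do not move let the fingers close. It gives the time, the measured TCP pose, the force, the opening and the grip force at its end, in the units of the state.
- get_obs(): the state, without advancing time (a new reading comes with each control period).
- read_camera(name): name is "side" or "top"; returns a dict with "frame" (400x640x3 uint8, red, green, blue), "intrinsics" (3x3 intrinsics, pixels), "view" (4x4, takes a point from world to camera coordinates). Camera axes: x right, y up, looking along -z (the intrinsics and any distortion apply to the point x, -y, -z); pixel columns grow to the right and rows downward; lengths in m; the calibration is good to about 2 mm. A picture is of the moment at which its call begins. There is no depth.
- sign_off(): hands the job in; it is judged then, once.
Trained networks look in the newest picture that a camera, given by its name, has taken for a name from the list of things; names that differ only in an ending like _2 or _b are one class to them, and where a whole thing is asked for, a point or a joint stands for the part that bears it (a point fixed in the world has none). Each returns a list of dicts, best first, with "p" (0 to 1); they miss things now and then, are a little off and sometimes report something else, mostly with a low value. They report only what shows in the picture. A call takes as long as a camera call.
- silhouettes(camera, name): "pixels" (400x640 bool, what is visible of it) and "extent" ([left, top, right, bottom] in pixels, round what is visible of it).
The state is a dict: "time_s": time; "qpos": joint angles; "joint_velocities": joint speeds; "effort": joint torques, N m; "tool_pos": TCP position; "tool_rot": TCP orientation; "force": force on the tool from outside, world axes, zero at the start; "wrist_torque": the same for the moment, N m; "grip_width": finger opening in m; "grasp_force": force on a finger pad.
Only numpy, scipy, OpenCV 4.12 (cv2) and the standard library are available. Lean on these libraries where they do the work, as an engineer would, in place of code of your own. Each camera call takes 0.05 s, during which the arm holds its last target. There are 200 camera calls.

## Working session

There is one attempt and no reset: what is moved stays moved. The work goes in short steps, Python scripts to look and compute and a tool call to move; the robot and the scene stay as the last step left them, time stands still between calls to the robot, and variables do not carry over. Pictures are saved under pics/ and viewed, at most 10 in all, crops included, and the job is handed in when it is done.

Besides the shell and the picture viewer there is one more tool, called after "Request:" by a JSON object that holds its "fn" and its "kwargs", one argument or row to a line. play_rows: Moves the arm, as the interface text tells. Its arguments: {"type":"object","properties":{"steps":{"type":"array","items":{"type":"array","items":{"type":"array","items":{"type":"number"}}}},"force":{"type":"number"}},"required":["steps"]}

```bash
mkdir -p pics; ls
python3 - <<'E'
from cell import *
import cv2,numpy as np
o=get_obs();print(o)
for c in ("side","top"):
    r=read_camera(c);cv2.imwrite(f"pics/{c}0.png",r["frame"][:,:,::-1]);print(c,np.round(r["intrinsics"],1).tolist(),np.round(r["view"],4).tolist(),[k for k in r])
    for n in ("grinder","container","grip","start_top","mug","spoon","jar","bay_mouth"):
        print(n,[(round(d["p"],2),d["extent"],int(d["pixels"].sum())) for d in silhouettes(c,n)][:3])
E
```

```text
pics
{'time_s': 0.0, 'qpos': array([-69.78116032,  18.43877362,  -4.01493503,  83.17410861,
         1.29590215,  78.54080536,  -3.26138692]), 'joint_velocities': array([ 0.04780774,  0.02815967, -0.07125307, -0.01571452,  0.05718627,
        0.05495833,  0.06629358]), 'effort': array([ 2.74487036e-05, -4.91286492e+01, -4.03772732e-01, -3.12525058e+01,
       -6.39067660e-02,  4.32209868e-02,  1.73617427e-04]), 'tool_pos': array([0.2158997 , 0.61251594, 0.22147163]), 'tool_rot': array([-1.79891602e+02,  6.80050830e-03,  1.60589126e+02]), 'force': array([-0.87479902, -0.40334755,  0.1018538 ]), 'wrist_torque': array([ 0.03358112, -0.00357915, -0.01883541]), 'grasp_force': 0.0, 'grip_width': 0.0869338646345726}
side [[457.8, 0.0, 326.5], [0.0, 457.8, 196.1], [0.0, 0.0, 1.0]] [[0.9906, -0.1356, -0.0169, -0.5272], [0.12, 0.8042, 0.5822, -0.1888], [-0.0654, -0.5788, 0.8129, -1.416], [0.0, 0.0, 0.0, 1.0]] ['frame', 'intrinsics', 'view']
grinder [(0.67, [348.0, 162.6, 424.8, 248.0], 4766)]
container [(0.74, [300.0, 144.6, 341.0, 172.3], 774)]
grip [(0.96, [298.7, 138.8, 340.4, 172.6], 937)]
start_top [(0.48, [361.7, 199.0, 370.0, 210.8], 103)]
mug [(0.85, [263.9, 300.9, 308.7, 341.4], 1204)]
spoon [(0.71, [263.8, 231.7, 303.0, 248.1], 182)]
jar [(0.62, [319.4, 77.8, 338.1, 128.9], 961)]
bay_mouth [(0.73, [350.6, 163.6, 427.6, 251.6], 4659), (0.31, [263.0, 303.3, 309.6, 340.3], 1225)]
top [[496.6, 0.0, 324.9], [0.0, 496.6, 192.2], [0.0, 0.0, 1.0]] [[-0.2028, -0.9792, -0.0011, 0.1893], [0.7646, -0.159, 0.6246, -0.5], [-0.6118, 0.1259, 0.7809, -1.6571], [0.0, 0.0, 0.0, 1.0]] ['frame', 'intrinsics', 'view']
grinder [(0.86, [312.0, 126.1, 356.9, 188.2], 1884)]
container []
grip [(0.38, [263.5, 231.1, 269.0, 236.2], 25)]
start_top [(0.52, [331.4, 166.2, 342.0, 176.1], 45)]
mug [(0.97, [412.2, 210.4, 437.5, 246.1], 576)]
spoon []
jar [(0.77, [197.4, 188.7, 219.2, 199.2], 176)]
bay_mouth [(0.72, [310.9, 121.3, 353.5, 190.9], 1861)]
```

Run:
```python
import cv2
a=cv2.imread("pics/side0.png")[60:360,230:480];cv2.imwrite("pics/s1.png",cv2.resize(a,(500,600),interpolation=3))
b=cv2.imread("pics/top0.png")[90:290,170:460];cv2.imwrite("pics/t1.png",cv2.resize(b,None,fx=2.7,fy=2.7,interpolation=3))
```

```text
(no output)
```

View pics/s1.png

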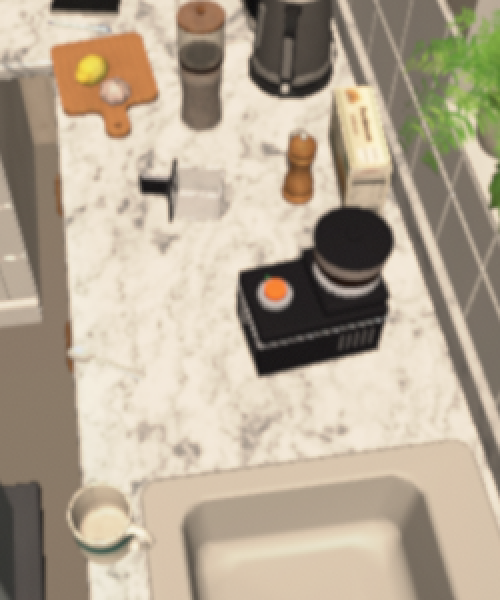

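View pics/t1.png

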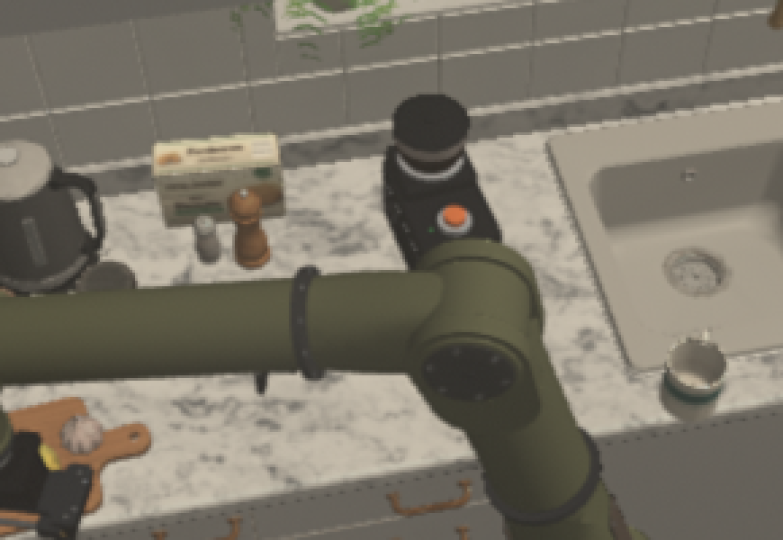

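The side view shows the container (crop about 185,190 → full 322,155), with its grip pointing to -x. The grinder's button is at crop (275,291) → full (367,205), and the spoon and mug are nearer the camera. In the top view the arm hides the container. I'll fit poses by projecting box models onto the masks.

```bash
cat > h.py <<'E'
from cell import *
import cv2,numpy as np
from scipy.optimize import minimize
def proj(r,P):
    P=np.atleast_2d(P);c=P@r["view"][:3,:3].T+r["view"][:3,3]
    c=c*[1,-1,-1];u=c@r["intrinsics"].T;return u[:,:2]/u[:,2:]
def ray(r,uv):
    d=np.linalg.inv(r["intrinsics"])@[uv[0],uv[1],1];d=d*[1,-1,-1]
    R=r["view"][:3,:3];return -R.T@r["view"][:3,3],R.T@d
def onz(r,uv,z):
    o,d=ray(r,uv);return o+d*(z-o[2])/d[2]
def box(x0,x1,y0,y1,z0,z1):return np.array([[x,y,z] for x in(x0,x1) for y in(y0,y1) for z in(z0,z1)])/1000
def cyl(cx,cy,rad,z0,z1):
    t=np.linspace(0,2*np.pi,24);return np.vstack([np.c_[cx+rad*np.cos(t),cy+rad*np.sin(t),0*t+z] for z in(z0,z1)])/1000
CON=[box(-42,42,-33,33,0,70),box(-48,-42,-45,45,2,76),box(-104,-48,-7,7,28,72)]
GR=[box(-100,106-3,-63,63,0,124)]
def tf(p,P,z=0):
    c,s=np.cos(p[2]),np.sin(p[2]);return P@np.array([[c,s,0],[-s,c,0],[0,0,1]])+[p[0],p[1],z]
def rend(r,parts,p,S=4,z=0):
    m=np.zeros((400*S,640*S),np.uint8)
    for P in parts:
        h=cv2.convexHull(proj(r,tf(p,P,z)).astype(np.float32)*S+S/2-.5).round().astype(np.int32)
        cv2.fillConvexPoly(m,h,1)
    return cv2.resize(m.astype(np.float32),(640,400),interpolation=cv2.INTER_AREA)
def fit(views,parts,p0):
    def f(p):
        return sum(1-np.minimum(a:=rend(r,parts,p),m).sum()/np.maximum(a,m).sum() for r,m in views)
    best=None
    for dy in(-.25,0,.25):
        s=minimize(f,np.array(p0)+[0,0,dy],method="Nelder-Mead",options=dict(initial_simplex=np.array(p0)+[0,0,dy]+np.array([[0,0,0],[.02,0,0],[0,.02,0],[0,0,.15]]),xatol=1e-4,fatol=1e-4))
        if best is None or s.fun<best.fun:best=s
    return best.x,best.fun
def draw(im,r,parts,p,z=0,S=1,off=(0,0),col=(0,255,0)):
    for P in parts:
        h=(proj(r,tf(p,P,z))-off+.5)*S-.5
        for i in range(len(P)):
            for j in range(i):
                if (abs(P[i]-P[j])>1e-9).sum()==1: cv2.line(im,tuple(map(int,h[i].round())),tuple(map(int,h[j].round())),col,1)
E
python3 - <<'E'
from h import *
r=read_camera("side");t=read_camera("top")
g=lambda c,n:silhouettes(c,n)[0]
a=g("side","start_top");b=g("top","start_top")
cs=[np.argwhere(q["pixels"]).mean(0)[::-1] for q in(a,b)]
print("btn px",cs,[onz(v,c,.13).round(4) for v,c in zip((r,t),cs)])
m=g("side","container")["pixels"]|g("side","grip")["pixels"]
p,f=fit([(r,m.astype(np.float32))],CON,[*onz(r,(325,160),.03)[:2],0]);print("con",p,np.degrees(p[2]),f)
bt=onz(r,cs[0],.13)
# grinder: mask fit with hopper (approx cylinder)
G=GR+[cyl(50,0,52,124,244)]
pg,fg=fit([(r,g("side","grinder")["pixels"].astype(np.float32)),(t,g("top","grinder")["pixels"].astype(np.float32))],G,[bt[0]+.06,bt[1],0]);print("gr",pg,np.degrees(pg[2]),fg)
S=6
A=cv2.resize(r["frame"][130:260,295:430,::-1],None,fx=S,fy=S,interpolation=2)
A=np.ascontiguousarray(A[:,:]) 
draw(A,r,CON,p,S=S,off=(295,130));draw(A,r,GR,pg,S=S,off=(295,130),col=(255,255,0))
cv2.imwrite("pics/f1.png",cv2.resize(A,(623,600)))
E
```

```text
btn px [array([330.14795918, 103.56326531]), array([337.5, 170. ])] [array([0.6099, 0.4555, 0.13  ]), array([0.6637, 0.0047, 0.13  ])]
con [ 0.58100396  0.29352757 -0.23026029] -13.192942743278659 0.08181166648864746
gr [ 0.6698747   0.45545232 -0.25      ] -14.32394487827058 2.0
```

View pics/f1.png

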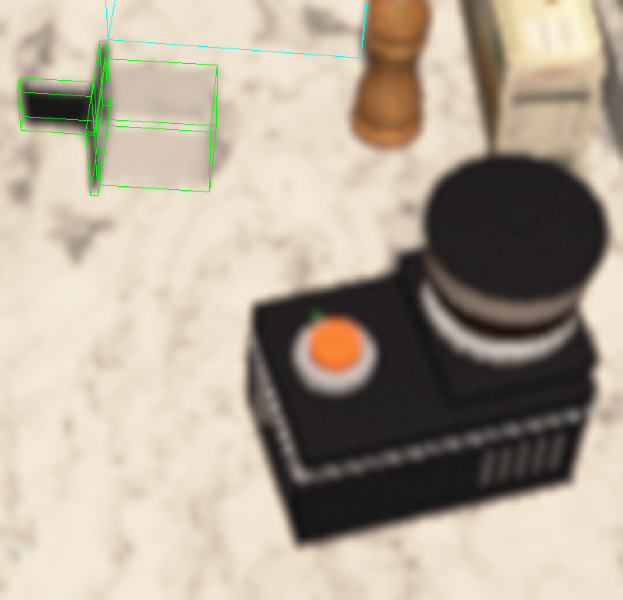

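The container model overlays well. The side network's first button report was wrong (it picked the jar's lid), so I'll use the orange blob and the black body instead.

Run:
```python
from h import *
from scipy.optimize import least_squares
r=read_camera("side");t=read_camera("top")
btn=[]
for v,(x0,y0,x1,y1) in((r,(355,190,380,220)),(t,(325,160,350,182))):
    f=v["frame"].astype(int);m=(f[:,:,0]-f[:,:,2]>100);k=np.zeros_like(m);k[y0:y1,x0:x1]=1
    btn.append(np.argwhere(m&k).mean(0)[::-1])
print(btn,[onz(v,c,.131).round(4) for v,c in zip((r,t),btn)])
o=295,130;q=lambda x,y:np.array([x,y])/4.615+o
C=[((-100,63,124),q(253,305)),((-100,-63,0),q(298,543)),((103,-63,0),q(572,480))]
def res(p):
    e=[(proj(r,tf(p,np.array([P])/1000))[0]-u) for P,u in C]
    b=tf(p,np.array([[-.06,0,.131]]));e+=[2*(proj(v,b)[0]-u) for v,u in zip((r,t),btn)]
    return np.concatenate(e)
s=least_squares(res,[.72,.0,0]);p=s.x;print(p,np.degrees(p[2]),s.fun.round(1))
# refine by dark silhouette of the side view
m=np.zeros((400,640),np.float32)
for d in silhouettes("side","grinder")[:3]:
    print(d["p"],d["extent"])
d=[d for d in silhouettes("side","grinder") if d["extent"][0]>330 and d["extent"][3]>230]
S=7
A=np.ascontiguousarray(cv2.resize(r["frame"][155:260,340:435,::-1],None,fx=S,fy=S,interpolation=2))[:, :]
D=[box(-100,-4,-63,63,0,124),box(-100,-100,-35,35,8,88),cyl(-60,0,17,131,131)]
draw(A,r,D[:2],p,S=S,off=(340,155))
B=np.ascontiguousarray(cv2.resize(t["frame"][115:200,300:370,::-1],None,fx=S,fy=S,interpolation=2))
draw(B,t,D[:2],p,S=S,off=(300,115))
H=max(A.shape[0],B.shape[0]);Z=np.zeros((H,A.shape[1]+B.shape[1],3),np.uint8);Z[:A.shape[0],:A.shape[1]]=A;Z[:B.shape[0],A.shape[1]:]=B
cv2.imwrite("pics/f2.png",cv2.resize(Z,(800,int(H*800/Z.shape[1])),interpolation=3))
```

```text
[array([367.22772277, 204.0990099 ]), array([338.11764706, 169.23529412])] [array([0.6583, 0.0123, 0.131 ]), array([0.6662, 0.0017, 0.131 ])]
[0.71881531 0.01420895 0.12194986] 6.98721213201741 [-1.  -2.8 -0.2  0.7  1.8 -0.6  1.3  2.9 -1.8  3. ]
0.71 [347.9, 164.0, 424.9, 249.5]
```

View pics/f2.png

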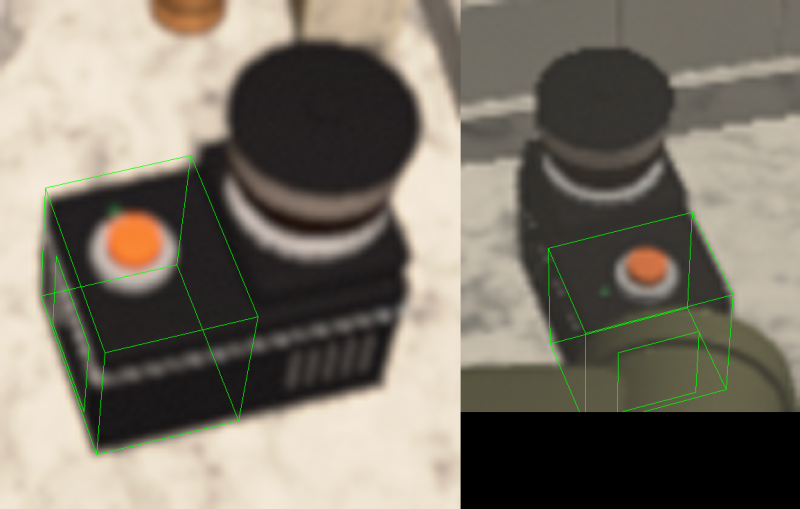

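Run:
```python
from h import *
r=read_camera("side");t=read_camera("top")
def tri(a,b):
    o1,d1=ray(r,a);o2,d2=ray(t,b);d1=d1/np.linalg.norm(d1);d2=d2/np.linalg.norm(d2)
    k=np.linalg.lstsq(np.c_[d1,-d2],o2-o1,rcond=None)[0];return ((o1+k[0]*d1+o2+k[1]*d2)/2).round(4),np.linalg.norm(o1+k[0]*d1-o2-k[1]*d2).round(4)
print("cams",ray(r,(320,200))[0],ray(t,(320,200))[0])
print("btn",tri((367.2,204.1),(338.1,169.2)))
M=[cyl(0,0,42,0,91)]
V=[]
for c,v in(("side",r),("top",t)):
    d=silhouettes(c,"mug")[0];m=d["pixels"].astype(np.float32);V.append((v,m))
    p,f=fit([(v,m)],M,[*onz(v,np.argwhere(m>0).mean(0)[::-1],.04)[:2],0]);print("mug",c,p[:2],f)
    # jar
for c,v in(("side",r),("top",t)):
    d=silhouettes(c,"grinder")[0];m=d["pixels"].astype(np.float32)
```

```text
cams [ 0.45231887 -0.73919061  1.25204296] [-0.59305817  0.31445091  1.60657566]
btn (array([0.6561, 0.0042, 0.1431]), np.float64(0.0001))
mug side [ 0.37221581 -0.27803156] 0.10584169626235962
mug top [ 0.3720094  -0.27524958] 0.051228344440460205
```

Run:
```python
from h import *
from scipy.optimize import least_squares
r=read_camera("side");t=read_camera("top")
btn=np.array([.6561,.0042])
q=lambda x,y:np.array([x,y])/4.848+(340,155)
C=[((-100,63,124),q(47,196)),((-100,-63,0),q(97,452)),((103,-63,0),q(383,383))]
def res(p):
    e=[(proj(r,tf(p,np.array([P])/1000))[0]-u) for P,u in C]
    return np.concatenate(e+[(tf(p,np.array([[-.06,0,0]]))[0,:2]-btn)/.001])
s=least_squares(res,[.72,.0,0]);p=s.x;print(p,np.degrees(p[2]),s.fun.round(1))
S=7
A=np.ascontiguousarray(cv2.resize(r["frame"][155:260,340:435,::-1],None,fx=S,fy=S,interpolation=2))
D=[box(-100,-4,-63,63,0,124),box(-100,-100,-35,35,8,88),box(-100,103,-63,63,0,124)]
draw(A,r,D,p,S=S,off=(340,155))
B=np.ascontiguousarray(cv2.resize(t["frame"][115:200,300:370,::-1],None,fx=S,fy=S,interpolation=2))
draw(B,t,D,p,S=S,off=(300,115))
H=max(A.shape[0],B.shape[0]);Z=np.zeros((H,A.shape[1]+B.shape[1],3),np.uint8);Z[:A.shape[0],:A.shape[1]]=A;Z[:B.shape[0],A.shape[1]:]=B
cv2.imwrite("pics/f3.png",cv2.resize(Z,(800,int(H*800/Z.shape[1])),interpolation=3))
```

```text
[0.71609306 0.01201129 0.13243409] 7.587914154476685 [-1.7 -1.2 -1.   1.1  1.2 -0.2  0.5 -0.1]
```

View pics/f3.png

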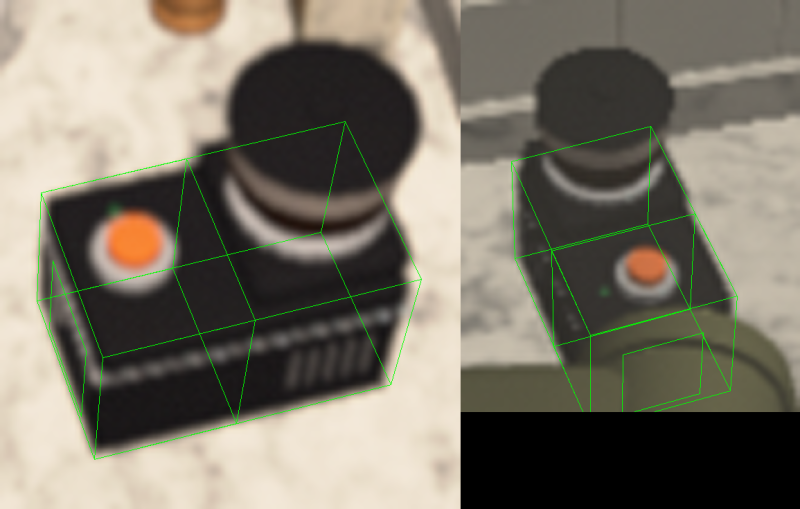

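The box now matches the grinder to about 3 mm in both views: origin (0.716, 0.012), yaw 7.6°, with the button top at z≈0.143. Next I move over the grip.

Request:
{"fn": "play_rows", "kwargs": {
  "steps": [
    [[-0.03, -0.0158, 0, 0, 0, 0, 0.087], [-0.03, -0.0158, 0, 0, 0, 0, 0.087], [-0.03, -0.0158, 0, 0, 0, 0, 0.087], [-0.03, -0.0158, 0, 0, 0, 0, 0.087], [-0.03, -0.0158, 0, 0, 0, 0, 0.087], [-0.03, -0.0158, 0, 0, 0, 0, 0.087], [-0.03, -0.0158, 0, 0, 0, 0, 0.087], [-0.03, -0.0158, 0, 0, 0, 0, 0.087], [-0.03, -0.0158, 0, 0, 0, 0, 0.087], [-0.03, -0.0158, 0, 0, 0, 0, 0.087], [-0.03, -0.0158, 0, 0, 0, 0, 0.087], [-0.03, -0.0158, 0, 0, 0, -0.108, 0.087]]
  ]
}}

```text
time_s: 3.1
tool_pos: [0.4934, 0.3136, 0.2228]
tool_rot: [180.0, 0.0, 166.9]
force: [0.6, -0.2, 0.1]
grip_width: 0.0869
grasp_force: 0.0
```

```bash
cat >> h.py <<'E'
from scipy.spatial.transform import Rotation as Ro
def go(pos,yaw,pitch=0):
    o=get_obs();R=Ro.from_euler("xyz",o["tool_rot"],degrees=True);T=Ro.from_euler("z",yaw,degrees=True)*Ro.from_euler("y",pitch,degrees=True)*Ro.from_euler("x",180,degrees=True)
    print("at",o["tool_pos"].round(4),o["tool_rot"].round(2),"F",o["force"].round(1),"w",round(o["grip_width"],4),"t",round(o["time_s"],1),"q",o["qpos"].round(0))
    print("shift",R.inv().apply(np.array(pos)-o["tool_pos"]).round(4),"turn",(R.inv()*T).as_rotvec().round(4))
E
python3 - <<'E'
from h import *
go((.4934,.314,.042),166.8)
r=read_camera("side");t=read_camera("top")
S=4
A=cv2.resize(r["frame"][90:190,260:360,::-1],None,fx=S,fy=S,interpolation=2);B=cv2.resize(t["frame"][110:260,220:370,::-1],(400,400),interpolation=2)
cv2.imwrite("pics/f4.png",np.hstack([A,B]))
E
```

```text
at [0.4934 0.3136 0.2228] [1.7997e+02 2.0000e-02 1.6690e+02] F [ 0.6 -0.2  0.1] w 0.0869 t 3.1 q [-44.  10.  10.  93.  -2.  77.  43.]
shift [0.0002 0.0003 0.1808] turn [0.0005 0.0003 0.0018]
```

View pics/f4.png

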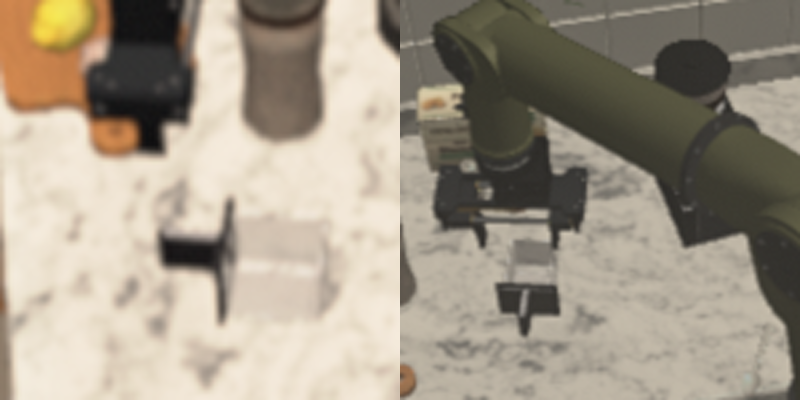

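The gripper hangs above the container in both views, and the grip end shows in the top view at about (266,234). I'll check the container's pose against the top view numerically.

Run:
```python
from h import *
t=read_camera("top");p=np.array([.581,.2935,-.230])
print("grip end",proj(t,tf(p,np.array([[-.104,0,.072],[-.104,0,.028],[-.045,.045,.076],[-.045,-.045,.076]]))).round(1))
d=[x for n in("container","grip") for x in silhouettes("top",n)];print([(round(x["p"],2),x["extent"]) for x in d])
r=read_camera("side")
m=np.zeros((400,640),bool)
for n in("container","grip"):
  for x in silhouettes("top",n)[:1]: m|=x["pixels"]
ms=silhouettes("side","container")[0]["pixels"]|silhouettes("side","grip")[0]["pixels"]
print(fit([(t,m.astype(np.float32)),(r,ms.astype(np.float32))],CON,p),fit([(t,m.astype(np.float32))],CON,p))
```

```text
grip end [[266.3 229.4]
 [267.4 235.9]
 [255.9 215.7]
 [279.5 216.2]]
[(0.72, [251.9, 197.3, 280.7, 235.4]), (0.56, [256.5, 200.1, 283.3, 234.6])]
(array([ 0.58103007,  0.29757941, -0.23889114]), np.float64(0.18822866678237915)) (array([ 0.58236504,  0.29848145, -0.23634097]), np.float64(0.0769951343536377))
```

Request:
{"fn": "play_rows", "kwargs": {
  "steps": [
    [[0.0005, 0.003, 0.02, 0, 0, 0.01, 0.087], [0, 0, 0.03, 0, 0, 0, 0.087], [0, 0, 0.03, 0, 0, 0, 0.087], [0, 0, 0.03, 0, 0, 0, 0.087], [0, 0, 0.03, 0, 0, 0, 0.087], [0, 0, 0.025, 0, 0, 0, 0.087], [0, 0, 0.015, 0, 0, 0, 0.087], [0, 0, 0, 0, 0, 0, 0.05], [0, 0, 0, 0, 0, 0, 0.02], [0, 0, 0, 0, 0, 0, 0.0], [0, 0, 0, 0, 0, 0, 0.0], [0, 0, 0, 0, 0, 0, 0.0]]
  ],
  "force": 40
}}

```text
time_s: 4.8
tool_pos: [0.4934, 0.318, 0.0437]
tool_rot: [179.9, 0.1, 166.2]
force: [-0.9, 0.3, 0.7]
grip_width: 0.0549
grasp_force: 0.0
```

Request:
{"fn": "play_rows", "kwargs": {
  "steps": [
    [[0, 0, 0, 0, 0, 0, 0.0], [0, 0, 0, 0, 0, 0, 0.0], [0, 0, -0.01, 0, 0, 0, 0.0], [0, 0, -0.02, 0, 0, 0, 0.0], [0, 0, -0.02, 0, 0, 0, 0.0], [0, 0, -0.01, 0, 0, 0, 0.0], [0, 0, 0, 0, 0, 0, 0.0]]
  ]
}}

```text
time_s: 5.5
tool_pos: [0.494, 0.3184, 0.1047]
tool_rot: [179.8, 0.1, 166.2]
force: [0.1, -0.6, -1.3]
grip_width: 0.0024
grasp_force: 0.0
```

Run:
```python
from h import *
go((.47,-.02,.100),187.6)
r=read_camera("side");t=read_camera("top")
S=4
A=cv2.resize(r["frame"][90:190,260:360,::-1],None,fx=S,fy=S,interpolation=2);B=cv2.resize(t["frame"][160:260,220:320,::-1],(400,400),interpolation=2)
cv2.imwrite("pics/f5.png",np.hstack([A,B]))
```

```text
at [0.494  0.3184 0.1047] [1.7982e+02 1.4000e-01 1.6620e+02] F [ 0.1 -0.6 -1.3] w 0.0024 t 5.5 q [-43.  16.   9. 101.  -3.  63.  43.]
shift [-0.0575 -0.3344  0.0038] turn [ 0.0026  0.003  -0.3736]
```

View pics/f5.png

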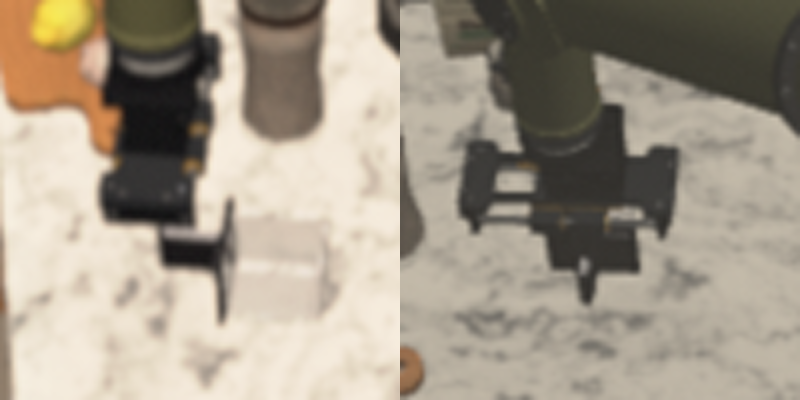

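The fingers close slower than I allowed for, and they lifted away empty. The container hasn't moved (side view: grip still at crop 190,245). I'll repeat with more closing time.

Request:
{"fn": "play_rows", "kwargs": {
  "steps": [
    [[0, 0, 0, 0, 0, 0, 0.087], [0, 0, 0, 0, 0, 0, 0.087], [0, 0, 0, 0, 0, 0, 0.087], [0, 0, 0, 0, 0, 0, 0.087], [0, 0, 0, 0, 0, 0, 0.087], [0, 0, 0, 0, 0, 0, 0.087], [0, 0, 0, 0, 0, 0, 0.087], [0, 0, 0, 0, 0, 0, 0.087], [0, 0, 0.015, 0, 0, 0, 0.087], [0, 0, 0.02, 0, 0, 0, 0.087], [0, 0, 0.02, 0, 0, 0, 0.087], [0, 0, 0.007, 0, 0, 0, 0.087]]
  ]
}}

```text
time_s: 6.8
tool_pos: [0.491, 0.3164, 0.0374]
tool_rot: [-179.8, -0.2, 166.2]
force: [-1.0, -0.6, -1.1]
grip_width: 0.0847
grasp_force: 0.0
```

Request:
{"fn": "play_rows", "kwargs": {
  "steps": [
    [[0, 0, 0, 0, 0, 0, 0.0], [0, 0, 0, 0, 0, 0, 0.0], [0, 0, 0, 0, 0, 0, 0.0], [0, 0, 0, 0, 0, 0, 0.0], [0, 0, 0, 0, 0, 0, 0.0], [0, 0, 0, 0, 0, 0, 0.0], [0, 0, 0, 0, 0, 0, 0.0], [0, 0, 0, 0, 0, 0, 0.0], [0, 0, 0, 0, 0, 0, 0.0], [0, 0, 0, 0, 0, 0, 0.0], [0, 0, 0, 0, 0, 0, 0.0], [0, 0, 0, 0, 0, 0, 0.0]]
  ]
}}

```text
time_s: 8.0
tool_pos: [0.4928, 0.3177, 0.0406]
tool_rot: [180.0, 0.0, 166.2]
force: [-0.0, -0.2, -0.1]
grip_width: 0.0136
grasp_force: 40.0
```

Request:
{"fn": "play_rows", "kwargs": {
  "steps": [
    [[0, 0, -0.01, 0, 0, 0, 0.0], [0, 0, -0.02, 0, 0, 0, 0.0], [0, -0.01, -0.02, 0, 0, 0, 0.0], [-0.003, -0.02, -0.01, 0, 0, 0, 0.0], [-0.004, -0.035, 0, 0, 0, 0, 0.0], [-0.004, -0.04, 0, 0, 0, 0, 0.0], [-0.004, -0.045, 0, 0, 0, 0, 0.0], [-0.004, -0.045, 0, 0, 0, 0, 0.0], [-0.004, -0.045, 0, 0, 0, 0, 0.0], [-0.004, -0.045, 0, 0, 0, 0, 0.0], [-0.0047, -0.035, 0, 0, 0, 0, 0.0], [0, -0.0247, 0, 0, 0, 0, 0.0]]
  ]
}}

```text
time_s: 9.2
tool_pos: [0.4411, -0.0276, 0.1013]
tool_rot: [180.0, 0.1, 166.0]
force: [0.1, 0.1, -1.1]
grip_width: 0.0136
grasp_force: 40.0
```

Request:
{"fn": "play_rows", "kwargs": {
  "steps": [
    [[0, 0, 0, 0, 0, -0.09, 0.0], [0, 0, 0, 0, 0, -0.1, 0.0], [0, 0, 0, 0, 0, -0.1, 0.0], [0, 0, 0, 0, 0, -0.0835, 0.0], [0, 0, 0, 0, 0, 0, 0.0], [0, 0, 0, 0, 0, 0, 0.0]]
  ]
}}

```text
time_s: 9.8
tool_pos: [0.4414, -0.0247, 0.1009]
tool_rot: [180.0, 0.0, -172.5]
force: [0.2, 0.4, -0.9]
grip_width: 0.0136
grasp_force: 40.0
```

Run:
```python
from h import *
go((.4705,-.0207,.05),187.6)
r=read_camera("side");t=read_camera("top");cv2.imwrite("pics/r.png",r["frame"][:,:,::-1]);cv2.imwrite("pics/t.png",t["frame"][:,:,::-1])
o=get_obs();y=np.radians(o["tool_rot"][2]-180);c=np.array([np.cos(y),np.sin(y)])
pc=np.r_[o["tool_pos"][:2]+.0907*c,y];zc=o["tool_pos"][2]-.0406;print(pc,zc)
pg=[.71609,.01201,.13243]
D=[box(-100,-4,-63,63,0,124),box(-100,-100,-35,35,8,88)]
out=[]
for v,x0,y0 in((r,295,150),(t,290,115)):
    S=4;A=np.ascontiguousarray(cv2.resize(v["frame"][y0:y0+120,x0:x0+100,::-1],None,fx=S,fy=S,interpolation=2))
    draw(A,v,D,pg,S=S,off=(x0,y0),col=(255,255,0));draw(A,v,CON,pc,z=zc,S=S,off=(x0,y0));out.append(A)
cv2.imwrite("pics/f6.png",np.hstack(out))
```

```text
at [ 0.4414 -0.0247  0.1009] [ 1.7999e+02  3.0000e-02 -1.7251e+02] F [ 0.2  0.4 -0.9] w 0.0136 t 9.8 q [-25.  -2.  24. 121.   1.  61.  97.]
shift [-0.0293  0.0001  0.051 ] turn [ 0.0003  0.0005 -0.002 ]
[ 0.53128831 -0.01279295 -6.1518481 ] 0.060161199131186865
```

View pics/f6.png

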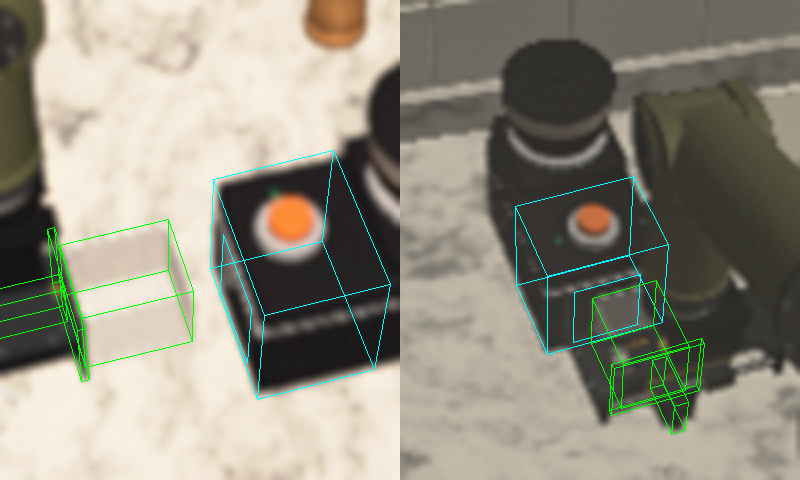

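The container overlay matches closely in both views (side ~120,290; top ~650,340). The grinder overlay is slightly off, with its real far-front top corner at (217,185) and drawn at (213,180). I'll refine the grinder with an edge-contrast fit.

Run:
```python
from h import *
r=read_camera("side");t=read_camera("top")
from scipy.ndimage import map_coordinates
gs={k:cv2.GaussianBlur(v["frame"],(0,0),.7).mean(2) for k,v in(("s",r),("t",t))}
V=dict(s=r,t=t)
L=[("s",(-95,63,124),(-10,63,124),1),("s",(-100,63,115),(-100,63,5),1),("s",(-100,58,0),(-100,-58,0),1),("s",(-95,-63,0),(98,-63,0),1),("t",(-95,63,0),(60,63,0),1),("t",(-40,-63,124),(-5,-63,124),1)]
def score(p,full=False):
    out=[]
    for k,a,b,w in L:
        v=V[k];n=60
        P=np.linspace(a,b,n)/1000;u=proj(v,tf(p,P));c=proj(v,tf(p,np.array([[0,0,.06]])))[0]
        d=u[-1]-u[0];nn=np.array([-d[1],d[0]])/np.linalg.norm(d)
        if nn@(c-u.mean(0))>0:nn=-nn
        s=lambda q:map_coordinates(gs[k],[q[:,1],q[:,0]],order=1)
        out.append(np.median(s(u+1*nn)-s(u-1*nn)))
    return np.array(out) if full else -np.sum(out)/100+ .02*((np.linalg.norm(tf(p,np.array([[-.06,0,0]]))[0,:2]-[.6561,.0042]))/.003)**2
p0=np.array([.71609,.01201,.13243])
from scipy.optimize import differential_evolution as DE
for Lsub in (L,L[:4],L[1:4]+L[4:5]):
    L_,L=L,Lsub
    s=DE(score,[(.70,.735),(-.005,.03),(.07,.20)],seed=1,tol=1e-6);print(s.x.round(4),np.degrees(s.x[2]).round(2),s.fun.round(3),score(s.x,1).round(0),"p0",score(p0,1).round(0),"btn",tf(s.x,np.array([[-.06,0,0]]))[0,:2].round(4))
    L=L_
```

```text
[0.7188 0.0134 0.1566] 8.97 -4.67 [ 61. 101. 112. 104.  70.  22.] p0 [ 58.  84. 102.  97.  75.   8.] btn [0.6595 0.004 ]
[0.7188 0.0114 0.1726] 9.89 -3.906 [ 93. 102. 111.  90.] p0 [ 58.  84. 102.  97.] btn [0.6597 0.0011]
[0.7181 0.0126 0.1233] 7.06 -3.905 [104. 115. 101.  73.] p0 [ 84. 102.  97.  75.] btn [0.6585 0.0052]
```

Run:
```python
from h import *
from scipy.ndimage import map_coordinates
r=read_camera("side");t=read_camera("top")
gs=[cv2.GaussianBlur(v["frame"],(0,0),.8).mean(2) for v in(r,t)]
p=np.array([.7183,.0128,.142])
def line(i,a,b,name):
    v=(r,t)[i];z=a[2]/1000;u=proj(v,tf(p,np.linspace(a,b,80)/1000));d=u[-1]-u[0];nn=np.array([-d[1],d[0]])/np.linalg.norm(d)
    k=np.arange(-4,4.01,.1);I=np.array([map_coordinates(gs[i],[u[:,1]+s*nn[1],u[:,0]+s*nn[0]],order=3) for s in k])
    G=abs(np.gradient(I,axis=0));j=G.argmax(0);ok=(G.max(0)>.45*np.median(G.max(0)))&(j>2)&(j<len(k)-3)
    W=np.array([onz(v,u[q]+k[j[q]]*nn,z) for q in np.where(ok)[0]])[:,:2].astype(np.float32)
    l=cv2.fitLine(W,cv2.DIST_HUBER,0,.001,.001).ravel();g=(W-p[:2])@np.array([[np.cos(p[2]),-np.sin(p[2])],[np.sin(p[2]),np.cos(p[2])]])
    print(name,"deg",np.degrees(np.arctan2(l[1],l[0]))%180,"n",len(W),"local mean mm",(g.mean(0)*1000).round(1))
line(0,(-95,-63,0),(95,-63,0),"side near bottom")
line(0,(-95,63,124),(-10,63,124),"side far top")
line(0,(-100,58,0),(-100,-58,0),"side front bottom")
line(1,(-90,63,0),(90,63,0),"top left bottom")
line(1,(-30,-63,124),(-4,-63,124),"top right top")
line(1,(-100,-20,124),(-100,60,124),"top front top")
```

```text
side near bottom deg 6.754377 n 80 local mean mm [  0.2 -61.1]
side far top deg 6.527803 n 80 local mean mm [-53.3  57.3]
side front bottom deg 96.93887 n 80 local mean mm [-100.2   -0. ]
top left bottom deg 6.563737 n 80 local mean mm [ 0.5 60.3]
top right top deg 5.0213 n 80 local mean mm [-18.1 -58.8]
top front top deg 127.53791 n 29 local mean mm [-100.9   25.1]
```

Yaw is consistently 6.7°, giving the grinder at (0.7182, 0.0123). I'll line up in front of the bay.

Run:
```python
from h import *
go((.4699,-.0169,.0505),186.7)
```

```text
at [ 0.4414 -0.0247  0.1006] [ 180.      0.   -172.42] F [ 0.2  0.6 -1. ] w 0.0136 t 10.1 q [-25.  -2.  24. 121.   1.  61.  97.]
shift [-0.0293  0.0039  0.0501] turn [0.     0.     0.0153]
```

Request:
{"fn": "play_rows", "kwargs": {
  "steps": [
    [[0, 0, 0.01, 0, 0, 0.0153, 0.0], [-0.0049, 0.002, 0.02, 0, 0, 0, 0.0], [-0.01, 0.002, 0.015, 0, 0, 0, 0.0], [-0.0144, 0, 0.005, 0, 0, 0, 0.0], [0, 0, 0, 0, 0, 0, 0.0], [0, 0, 0, 0, 0, 0, 0.0]]
  ]
}}

```text
time_s: 10.7
tool_pos: [0.4694, -0.0175, 0.0501]
tool_rot: [-180.0, -0.1, -173.3]
force: [0.5, -0.3, -0.5]
grip_width: 0.013
grasp_force: 40.0
```

Run:
```python
from h import *
go((.5705,-.0051,.0505),186.7)
```

```text
at [ 0.4694 -0.0175  0.0501] [-1.7998e+02 -8.0000e-02 -1.7330e+02] F [ 0.5 -0.3 -0.5] w 0.013 t 10.7 q [-25.   6.  25. 120.  -3.  55.  98.]
shift [-0.1019  0.0005 -0.0006] turn [-0.0004 -0.0014 -0.    ]
```

Request:
{"fn": "play_rows", "kwargs": {
  "steps": [
    [[-0.005, 0.0005, 0, 0, 0, 0, 0.0], [-0.008, 0, 0, 0, 0, 0, 0.0], [-0.008, 0, 0, 0, 0, 0, 0.0], [-0.008, 0, 0, 0, 0, 0, 0.0], [-0.008, 0, 0, 0, 0, 0, 0.0], [-0.003, 0, 0, 0, 0, 0, 0.0], [0, 0, 0, 0, 0, 0, 0.0]]
  ]
}}

```text
time_s: 11.4
tool_pos: [0.5101, -0.0121, 0.0505]
tool_rot: [-180.0, -0.0, -173.3]
force: [0.2, 0.7, -1.7]
grip_width: 0.0136
grasp_force: 40.0
```

Run:
```python
from h import *
go((.5705,-.0051,.0500),186.7)
r=read_camera("side");t=read_camera("top");o=get_obs();y=np.radians(o["tool_rot"][2]-180);c=np.array([np.cos(y),np.sin(y)])
pc=np.r_[o["tool_pos"][:2]+.0907*c,y];zc=o["tool_pos"][2]-.0406
pg=[.7182,.0123,np.radians(6.7)]
D=[box(-100,-4,-63,63,0,124),box(-100,-100,-35,35,8,88)]
out=[]
for v,x0,y0 in((r,310,160),(t,300,140)):
    S=5;A=np.ascontiguousarray(cv2.resize(v["frame"][y0:y0+100,x0:x0+80,::-1],None,fx=S,fy=S,interpolation=2))
    draw(A,v,D,pg,S=S,off=(x0,y0),col=(255,255,0));draw(A,v,CON,pc,z=zc,S=S,off=(x0,y0));out.append(A)
cv2.imwrite("pics/f7.png",np.hstack(out))
```

```text
at [ 0.5101 -0.0121  0.0505] [-1.7998e+02 -1.0000e-02 -1.7327e+02] F [ 0.2  0.7 -1.7] w 0.0136 t 11.4 q [-24.  11.  25. 115.  -5.  56. 100.]
shift [-0.0608 -0.0001  0.0005] turn [-0.0003 -0.0001  0.0005]
```

View pics/f7.png

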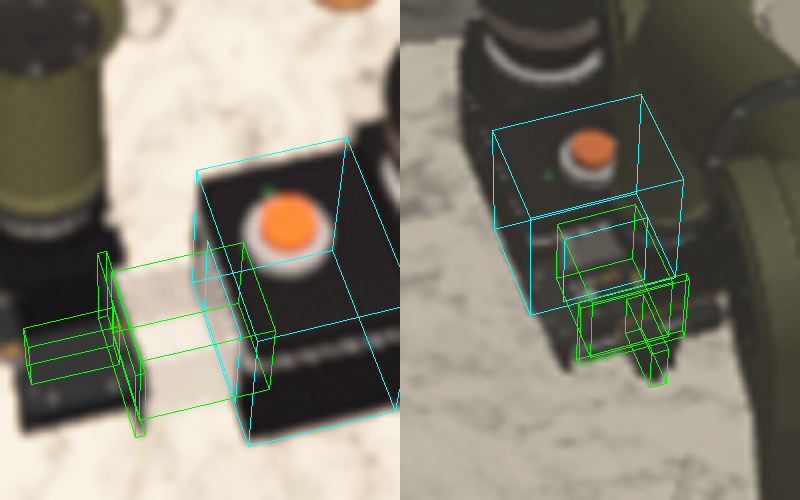

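The bin's nose is inside the bay (side ~245,310) and aligned with the mouth, with small forces. Continuing.

Request:
{"fn": "play_rows", "kwargs": {
  "steps": [
    [[-0.006, 0, 0, 0, 0, 0, 0.0], [-0.007, 0, 0, 0, 0, 0, 0.0], [-0.007, 0, 0, 0, 0, 0, 0.0], [-0.007, 0, 0, 0, 0, 0, 0.0], [-0.007, 0, 0, 0, 0, 0, 0.0], [-0.006, 0, 0, 0, 0, 0, 0.0], [-0.005, 0, 0, 0, 0, 0, 0.0], [-0.005, 0, 0, 0, 0, 0, 0.0], [0, 0, 0, 0, 0, 0, 0.0]]
  ]
}}

```text
time_s: 12.4
tool_pos: [0.56, -0.0061, 0.0506]
tool_rot: [-180.0, 0.0, -173.3]
force: [-0.5, -0.4, -1.2]
grip_width: 0.014
grasp_force: 40.0
```

Request:
{"fn": "play_rows", "kwargs": {
  "steps": [
    [[-0.003, 0, 0.0006, 0, 0, 0, 0.0], [-0.003, 0, 0.0006, 0, 0, 0, 0.0], [-0.002, 0, 0, 0, 0, 0, 0.0], [-0.001, 0, 0, 0, 0, 0, 0.0], [0, 0, 0, 0, 0, 0, 0.0]]
  ]
}}

```text
time_s: 12.9
tool_pos: [0.5674, -0.0052, 0.0491]
tool_rot: [180.0, -0.1, -173.3]
force: [-2.3, 0.2, 0.2]
grip_width: 0.0136
grasp_force: 40.0
```

Request:
{"fn": "play_rows", "kwargs": {
  "steps": [
    [[-0.001, 0, 0, 0, 0, 0, 0.0], [-0.001, 0, 0, 0, 0, 0, 0.0], [0, 0, 0, 0, 0, 0, 0.0]]
  ]
}}

```text
time_s: 13.2
tool_pos: [0.5675, -0.0052, 0.0487]
tool_rot: [180.0, -0.3, -173.3]
force: [-8.2, 0.4, 3.5]
grip_width: 0.0138
grasp_force: 40.0
```

Request:
{"fn": "play_rows", "kwargs": {
  "steps": [
    [[-0.001, 0, 0, 0, 0, 0, 0.0], [-0.001, 0, 0, 0, 0, 0, 0.0], [0, 0, 0, 0, 0, 0, 0.0], [0, 0, 0, 0, 0, 0, 0.0]]
  ]
}}

```text
time_s: 13.6
tool_pos: [0.5675, -0.0052, 0.0486]
tool_rot: [179.9, -0.6, -173.3]
force: [-14.3, -0.7, 7.6]
grip_width: 0.0139
grasp_force: 40.0
```

Run:
```python
from h import *
go((.5705,-.0051,.0487),186.7)
r=read_camera("side");t=read_camera("top")
A=cv2.resize(r["frame"][180:255,325:395,::-1],(560,600),interpolation=2)
B=cv2.resize(t["frame"][150:225,310:340,::-1],(240,600),interpolation=2)
cv2.imwrite("pics/f8.png",np.hstack([A,B]))
```

```text
at [ 0.5675 -0.0052  0.0486] [ 179.92   -0.57 -173.31] F [-14.3  -0.7   7.6] w 0.0139 t 13.6 q [-23.  18.  24. 106.  -9.  58. 102.]
shift [-0.003  -0.0002 -0.0001] turn [ 0.0014 -0.01   -0.0001]
```

View pics/f8.png

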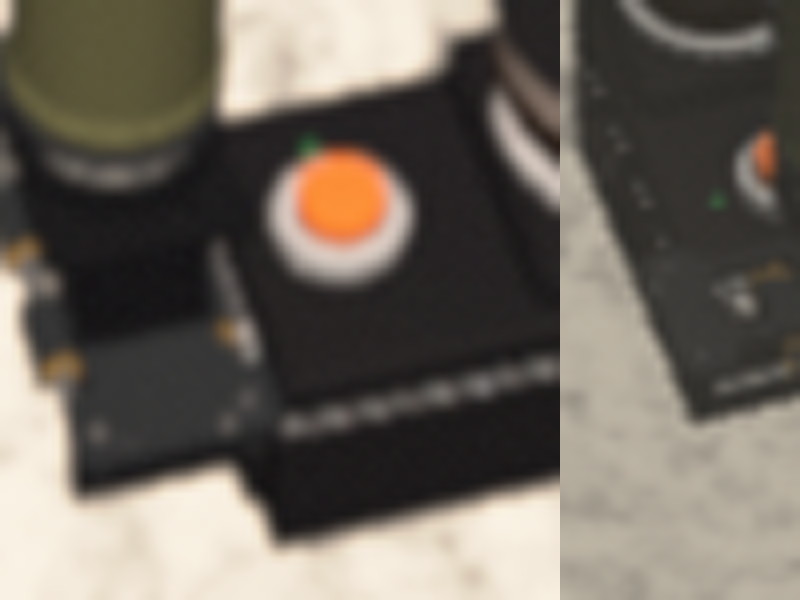

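Contact is rigid at about 14 N, as expected for a seated panel. The gripper hides the joint, so I'll relax, release, rise clear and look.

Request:
{"fn": "play_rows", "kwargs": {
  "steps": [
    [[0.0015, 0, 0, 0, 0, 0, 0.0], [0.0015, 0, 0, 0, 0, 0, 0.0], [0, 0, 0, 0, 0, 0, 0.087], [0, 0, 0, 0, 0, 0, 0.087], [0, 0, 0, 0, 0, 0, 0.087], [0, 0, 0, 0, 0, 0, 0.087], [0, 0, 0, 0, 0, 0, 0.087], [0, 0, 0, 0, 0, 0, 0.087], [0.005, 0, -0.02, 0, 0, 0, 0.087], [0.005, 0, -0.03, 0, 0, 0, 0.087], [0, 0, -0.03, 0, 0, 0, 0.087], [0, 0, -0.03, 0, 0, 0, 0.087]]
  ]
}}

```text
time_s: 14.9
tool_pos: [0.5591, -0.0063, 0.1605]
tool_rot: [180.0, 0.0, -173.3]
force: [0.9, -0.3, 0.8]
grip_width: 0.0835
grasp_force: 0.0
```

Request:
{"fn": "play_rows", "kwargs": {
  "steps": [
    [[0, 0.03, -0.02, 0, 0, 0, 0.087], [0, 0.04, -0.02, 0, 0, 0, 0.0], [0, 0.04, 0, 0, 0, 0, 0.0], [0, 0.04, 0, 0, 0, 0, 0.0], [0, 0.04, 0, 0, 0, 0, 0.0], [0, 0, 0, 0, 0, 0, 0.0], [0, 0, 0, 0, 0, 0, 0.0]]
  ]
}}

```text
time_s: 15.6
tool_pos: [0.5367, 0.1835, 0.1992]
tool_rot: [-180.0, -0.0, -173.1]
force: [0.2, -1.2, 0.1]
grip_width: 0.047
grasp_force: 0.0
```

Run:
```python
from h import *
go((.6586,.0053,.2),186.7)
r=read_camera("side");t=read_camera("top")
pg=[.7182,.0123,np.radians(6.7)];a=np.radians(6.7)
out=[]
for v,x0,y0,w,h in((r,325,180,70,80),(t,310,145,60,80)):
    S=6;A=np.ascontiguousarray(cv2.resize(v["frame"][y0:y0+h,x0:x0+w,::-1],None,fx=S,fy=S,interpolation=2))
    pc=[pg[0]-.058*np.cos(a),pg[1]-.058*np.sin(a),a]
    draw(A,v,CON[1:],pc,z=.008,S=S,off=(x0,y0));out.append(A)
    m=np.zeros((400,640),bool)
cv2.imwrite("pics/f9.png",np.hstack(out))
G=np.zeros((400,640),np.float32)
for c,v in(("side",r),("top",t)):
    d=silhouettes(c,"grip");print(c,[(round(x["p"],2),x["extent"]) for x in d])
    print(" home grip pred",proj(v,tf(pc,np.array([[-.104,y,z] for y in(-.007,.007) for z in(.028,.072)]),.008)).round(1).tolist())
```

```text
at [0.5367 0.1835 0.1992] [-1.7998e+02 -1.0000e-02 -1.7311e+02] F [ 0.2 -1.2  0.1] w 0.047 t 15.6 q [-37.   9.  17.  98.  -3.  74.  78.]
shift [-0.0996 -0.1915 -0.0007] turn [-0.0004 -0.0002  0.0033]
side [(0.57, [335.7, 208.6, 358.2, 243.9]), (0.2, [262.9, 302.5, 306.7, 344.3])]
 home grip pred [[335.2, 232.3], [335.1, 224.7], [334.0, 228.6], [333.9, 220.9]]
top [(0.56, [329.6, 185.3, 355.8, 203.5])]
 home grip pred [[347.4, 204.5], [347.7, 197.7], [344.0, 205.4], [344.4, 198.6]]
```

View pics/f9.png

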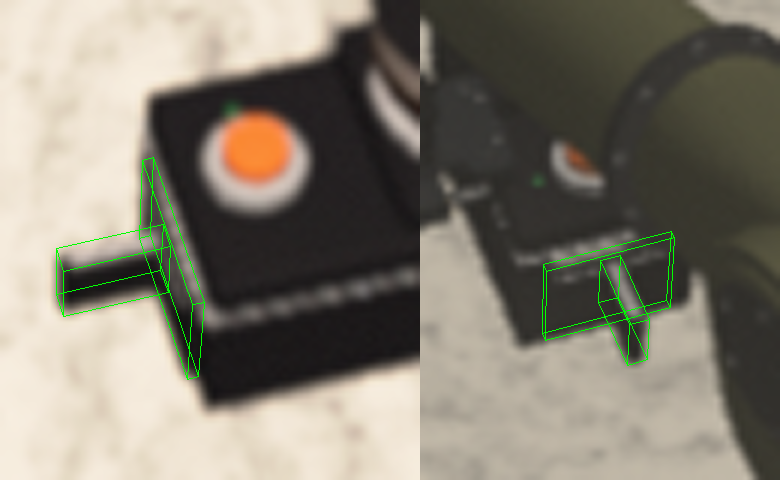

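The panel sits flush on the housing. The grip's end is at (62,275) in the side crop, if anything deeper than the predicted home position (57). The panel met the housing rigidly under push, so it is home. Next is the button.

Request:
{"fn": "play_rows", "kwargs": {
  "steps": [
    [[-0.0123, -0.024, 0, 0, 0, 0, 0.0], [-0.0123, -0.024, 0, 0, 0, 0, 0.0], [-0.0123, -0.024, 0, 0, 0, 0, 0.0], [-0.0123, -0.024, 0, 0, 0, 0, 0.0], [-0.0123, -0.024, 0, 0, 0, 0, 0.0], [-0.0123, -0.024, 0, 0, 0, 0, 0.0], [-0.0123, -0.024, 0, 0, 0, 0, 0.0], [-0.0119, -0.024, 0, 0, 0, 0, 0.0], [0, 0, 0.02, 0, 0, 0, 0.0], [0, 0, 0.02, 0, 0, 0, 0.0], [0, 0, 0, 0, 0, 0, 0.0], [0, 0, 0, 0, 0, 0, 0.0]]
  ],
  "force": 20
}}

```text
time_s: 17.0
tool_pos: [0.6567, 0.0024, 0.1595]
tool_rot: [-180.0, -0.0, -173.3]
force: [0.1, 0.4, 1.1]
grip_width: 0.0004
grasp_force: 0.0
```

Request:
{"fn": "play_rows", "kwargs": {
  "steps": [
    [[0, 0, 0.006, 0, 0, 0, 0.0], [0, 0, 0.004, 0, 0, 0, 0.0], [0, 0, 0.004, 0, 0, 0, 0.0], [0, 0, 0, 0, 0, 0, 0.0]]
  ]
}}

```text
time_s: 17.4
tool_pos: [0.6572, 0.0034, 0.1455]
tool_rot: [-180.0, 0.1, -173.3]
force: [0.1, -1.3, 1.7]
grip_width: 0.0007
grasp_force: 1.1
```

Request:
{"fn": "play_rows", "kwargs": {
  "steps": [
    [[0, 0, 0.003, 0, 0, 0, 0.0], [0, 0, 0.002, 0, 0, 0, 0.0], [0, 0, 0, 0, 0, 0, 0.0]]
  ]
}}

```text
time_s: 17.7
tool_pos: [0.6572, 0.0033, 0.1408]
tool_rot: [180.0, 0.1, -173.3]
force: [0.5, -0.4, 5.2]
grip_width: 0.0006
grasp_force: 2.3
```

Request:
{"fn": "play_rows", "kwargs": {
  "steps": [
    [[0, 0, 0.002, 0, 0, 0, 0.0], [0, 0, 0.002, 0, 0, 0, 0.0], [0, 0, 0, 0, 0, 0, 0.0]]
  ]
}}

```text
time_s: 18.0
tool_pos: [0.6573, 0.0033, 0.1402]
tool_rot: [179.9, 0.1, -173.3]
force: [-7.0, 0.4, 18.0]
grip_width: 0.0006
grasp_force: 9.3
```

Request:
{"fn": "play_rows", "kwargs": {
  "steps": [
    [[0, 0, 0.002, 0, 0, 0, 0.0], [0, 0, 0.001, 0, 0, 0, 0.0], [0, 0, 0, 0, 0, 0, 0.0]]
  ]
}}

```text
time_s: 18.3
tool_pos: [0.6574, 0.0033, 0.14]
tool_rot: [179.9, 0.2, -173.3]
force: [-11.1, 0.8, 30.3]
grip_width: 0.0004
grasp_force: 15.0
```

The stop is rigid at z≈0.140. I'll come up in small steps and read the spring force, to confirm that the travel was the full 7 mm.

Request:
{"fn": "play_rows", "kwargs": {
  "steps": [
    [[0, 0, -0.003, 0, 0, 0, 0.0], [0, 0, -0.0025, 0, 0, 0, 0.0], [0, 0, 0, 0, 0, 0, 0.0]]
  ]
}}

```text
time_s: 18.6
tool_pos: [0.6573, 0.0033, 0.1404]
tool_rot: [180.0, 0.1, -173.3]
force: [-2.7, -0.1, 9.8]
grip_width: 0.0009
grasp_force: 4.9
```

Request:
{"fn": "play_rows", "kwargs": {
  "steps": [
    [[0, 0, -0.002, 0, 0, 0, 0.0], [0, 0, 0, 0, 0, 0, 0.0]]
  ]
}}

```text
time_s: 18.8
tool_pos: [0.6572, 0.0034, 0.1416]
tool_rot: [180.0, 0.1, -173.3]
force: [-0.7, 0.8, 4.0]
grip_width: 0.0004
grasp_force: 2.1
```

Request:
{"fn": "play_rows", "kwargs": {
  "steps": [
    [[0, 0, -0.002, 0, 0, 0, 0.0], [0, 0, 0, 0, 0, 0, 0.0]]
  ]
}}

```text
time_s: 19.0
tool_pos: [0.6572, 0.0033, 0.1431]
tool_rot: [180.0, 0.0, -173.3]
force: [1.1, -0.3, 3.8]
grip_width: 0.0004
grasp_force: 1.7
```

Request:
{"fn": "play_rows", "kwargs": {
  "steps": [
    [[0, 0, -0.002, 0, 0, 0, 0.0], [0, 0, 0, 0, 0, 0, 0.0]]
  ]
}}

```text
time_s: 19.2
tool_pos: [0.6572, 0.0033, 0.145]
tool_rot: [-180.0, 0.0, -173.3]
force: [1.7, 1.2, 2.9]
grip_width: 0.0006
grasp_force: 1.3
```

Request:
{"fn": "play_rows", "kwargs": {
  "steps": [
    [[0, 0, -0.004, 0, 0, 0, 0.0], [0, 0, 0, 0, 0, 0, 0.0]]
  ]
}}

```text
time_s: 19.4
tool_pos: [0.6564, 0.0031, 0.1486]
tool_rot: [-180.0, -0.1, -173.3]
force: [0.6, -0.3, 0.4]
grip_width: 0.0007
grasp_force: 0.0
```

The spring force runs from about 1.5 N near the top to about 5 N at the stop, so that was full travel. I'll retreat clear, check numerically and hand in.

Request:
{"fn": "play_rows", "kwargs": {
  "steps": [
    [[0, 0, -0.02, 0, 0, 0, 0.0], [0, 0, -0.03, 0, 0, 0, 0.0], [0.01, 0.02, -0.03, 0, 0, 0, 0.0], [0.02, 0.04, -0.01, 0, 0, 0, 0.0], [0.02, 0.04, 0, 0, 0, 0, 0.0], [0.02, 0.04, 0, 0, 0, 0, 0.0], [0.02, 0.04, 0, 0, 0, 0, 0.0], [0, 0, 0, 0, 0, 0, 0.0], [0, 0, 0, 0, 0, 0, 0.0], [0, 0, 0, 0, 0, 0, 0.0]]
  ]
}}

```text
time_s: 20.4
tool_pos: [0.5467, 0.1698, 0.2385]
tool_rot: [-179.9, -0.0, -173.4]
force: [0.8, -1.5, -0.1]
grip_width: 0.0004
grasp_force: 0.0
```

Run:
```python
from h import *
go((.5,.2,.25),186.7)
r=read_camera("side");f=r["frame"].astype(int);m=(f[:,:,0]-f[:,:,2]>100);k=np.zeros_like(m);k[190:220,355:380]=1
print("btn side",np.argwhere(m&k).mean(0)[::-1],"before 367.23 204.10")
for n in("grip","mug","spoon","jar"):print(n,[(round(x["p"],2),x["extent"]) for x in silhouettes("side",n)][:1])
```

```text
at [0.5467 0.1698 0.2385] [-1.7993e+02 -3.0000e-02 -1.7338e+02] F [ 0.8 -1.5 -0.1] w 0.0004 t 20.4 q [-37.   9.  19.  94.  -3.  78.  79.]
shift [ 0.0429  0.0353 -0.0115] turn [-0.0012 -0.0006 -0.0014]
btn side [367.22772277 204.0990099 ] before 367.23 204.10
grip [(0.62, [336.1, 209.6, 356.4, 237.6])]
mug [(0.73, [265.3, 303.9, 305.7, 344.9])]
spoon [(0.57, [266.0, 235.3, 303.4, 249.0])]
jar [(0.57, [334.6, 79.6, 340.1, 125.9])]
```

The button is back up, the container is in place, and the mug and spoon are where they were; the jar is partly hidden by the arm.

```bash
python3 -c "
from cell import sign_off
print(sign_off())"
```

```text
the job is handed in; nothing more can be done
None
```

The container is fully home in the bay, and the start button was then pressed all the way down and sprang back up; I handed the job in at about 20 s, but I viewed 11 pictures, one over the limit of 10.

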